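Start the leak tester and hold its test lever

ROBOT

A 6-joint arm with a two-finger parallel gripper is mounted at the origin on a cart in front of the work surface, level with it; the furniture and walls round the work are solid. World frame = base frame: x ahead of the robot, y to its left, z up, the work surface at z = 0. Lengths are in m, angles in rad, forces in N, time in s.
With the tool pointing down it reaches from about 0.35 to 1 m from the base axis. Payload 7.1 kg.
Tool frame: the origin (TCP) lies between the finger pads; the fingertips stand 22 mm ahead of it and the grasp point (between the pads) lies 3 mm ahead of it; z points along the fingers, y is the line along which they close (so a half turn about z gives the same grasp; the last joint's range is limited). The gripper opens to 85 mm and grips with 20 to 120 N. Pads are 22 mm wide; open, the fingers measure 114 mm over their backs; the gripper's body (76 mm by 85 mm) begins 54 mm behind the grasp point. The pads swing forward as they close: fully open they stand 13 mm farther back than shut.
Start: joints at [1.142, 0.423, 1.63, -0, 1.089, -0.019], TCP at [0.249, 0.573, 0.224] pointing down, gripper open.
Joint ranges: [-3, 3], [-0.9, 2.11], [0.09, 2.58], [-1.31, 4.45], [0.11, 2.69], [-2.54, 2.54]. Speed limits (rad/s): [2.39, 2.39, 3.01, 3.14, 3.14, 3.14].

INTERFACE

Orientations are given as a rotation vector (axis times angle).
In Python, from rig import manip gives the robot as it stands. The module is installed in compiled form; this text tells all that it offers. Calls block until the motion is done:
- manip.move_to(position, orientation): joint-space move of the TCP to a pose.
- manip.servo_line(position, orientation=None, rate=0.15): straight line of the TCP; orientation=None keeps the orientation; rate is the mean speed in m/s.
- manip.set_joints(angles): joint-space move.
- manip.command_gripper(opening, f_grip=None): finger opening in m; f_grip is the grip in N (None keeps the last); returns when the fingers have stopped.
- manip.hold(seconds).
- manip.solve_ik(position, orientation): joint angles nearest the present ones, or None.
- manip.camera(name): name is "scene" or "side" or "wrist"; returns a dict with "image" (384x512x3 uint8, red, green, blue), "fx", "fy", "cx", "cy" (pixels), "cam_to_world" (4x4, takes a point from camera to world coordinates); the wrist camera has in their place "mount" (4x4, takes a point from camera to tool coordinates, whose origin is the TCP and whose axes are the flange's). Camera axes: x right, y down, z forward; pixel columns grow to the right and rows downward; lengths in m; the calibration is good to about 2 mm. The wrist camera is an equidistant fisheye: a pixel r from the principal point sees the ray r / f radians off the axis. A picture is of the moment at which its call begins: read the wrist's pose just before it. There is no depth.
A pose or a line that the arm cannot do raises manip.IKError and nothing moves.
- manip.sign_off(): hands the job in; it is judged then, once.
Readings, each from a call of its own:
- manip.get_time(): time.
- manip.get_joint_positions(): joint angles.
- manip.get_joint_vel(): joint speeds.
- manip.get_tau(): joint torques, N m.
- manip.get_position(): TCP position.
- manip.get_ee_rot(): TCP orientation.
- manip.get_contact_force(): force on the tool from outside, world axes, zero at the start.
- manip.get_torque(): the same for the moment, N m.
- manip.get_width(): finger opening in m.
- manip.get_grip_force(): force on a finger pad.
Only numpy, scipy, OpenCV 4.12 (cv2) and the standard library are available. Lean on these libraries where they do the work, as an engineer would, in place of code of your own. Each camera call takes 0.05 s, during which the arm holds its last target. There are 200 camera calls.

TASK

Start the bench leak tester: press the round key, then the square key, then the long bar key on its panel, one at a time, each fully down and let up again before the next. Then press the spring-return lever down past its first two notches into the third and finish while still holding it there with the gripper, for it springs back when let go. Leave the other things on the bench where they lie.

Things in the scene. Friction and masses are not known exactly. Their poses are not given: they have to be found in the camera images.
- panel: key panel of the leak tester: low grey console fixed to the bench, 190 x 85 mm, 45 mm high, its hose stub on the far (+x) end; origin at the centre of its underside, x along the row of three keys (pitch 55 mm, centre key over the origin), z up. Which key has which place differs from start to start. It may stand left or right of the lever station.
- round_top (a point): centre of the top face of the round key (round cap 28 mm across, grey, in a flat black 48 x 62 mm collar whose top is 53 mm above the bench); 67 mm above the bench when up, moves down with the key; axes as the panel's
- round_key (a joint): travel of the round key, m: 0 up, 0.008 fully down on its stop, springs back; 1.6 N to start it, 4.8 N to hold it on its stop. Counts as fully down from 0.006
- square_top (a point): centre of the top face of the square key (square cap 28 x 28 mm, grey, in a flat black 48 x 62 mm collar whose top is 53 mm above the bench); 67 mm above the bench when up, moves down with the key; axes as the panel's
- square_key (a joint): travel of the square key, m: 0 up, 0.008 fully down on its stop, springs back; 1.6 N to start it, 4.8 N to hold it on its stop. Counts as fully down from 0.006
- bar_top (a point): centre of the top face of the bar key (narrow bar cap, 13 mm along the row of keys and 48 mm across it, grey, in a flat black 48 x 62 mm collar whose top is 53 mm above the bench); 67 mm above the bench when up, moves down with the key; axes as the panel's
- bar_key (a joint): travel of the bar key, m: 0 up, 0.008 fully down on its stop, springs back; 1.6 N to start it, 4.8 N to hold it on its stop. Counts as fully down from 0.006
- lever_station: spring-return test lever on a dark steel base plate fixed to the bench, 190 x 85 x 12 mm; origin at the centre of the plate's underside, z up; the lever points to its -x side (towards the robot, yaw up to 0.25 rad). Behind the lever's root stand two notched aluminium discs, 104 mm across, with tops 147 mm above the bench
- lever_hinge (a point): the lever's level hinge axis (along the station's y), 95 mm above the bench, 55 mm to the station's +x side of its origin
- lever_pad (a point): centre of the upper face of the black pressing pad at the free end of the lever, 108 mm out from the hinge; pad 48 mm along the lever, 42 mm wide, 14 mm thick; the point moves with the lever and is about 157 mm above the bench at rest, about 58 mm in the third notch. Press it from above with the closed fingers, near its middle
- lever (a joint): lever angle, rad: 0 at rest (pad end 0.55 rad above level), grows as the pad is pressed down; spring notches at 0.32, 0.64 and 0.96, hard stop at 1.056 (still in the third notch, 10 mm of pad travel past it). The notches are felt but do not keep it: let go, it springs back to 0. It takes 3 to 11 N at the pad, more just past each notch, 6 to 10 N to hold in the third
- tube_offcut: square steel tube offcut, 20 x 130 x 20 mm, lying between the key panel and the lever station; bystander, to be left where it lies; origin at the centre of its underside
- v_block: grey steel V-block, 50 x 50 x 36 mm, behind the task's things; bystander, to be left where it lies; origin at the centre of its underside
- tape_roll: roll of black tape, 62 mm across, 19 mm high, lying flat in front of the task's things; bystander, to be left where it lies; origin at the centre of its underside
- elbow_b: small copper pipe elbow, 49 x 49 x 22 mm, in front of the task's things; bystander, to be left where it lies; origin at the centre of its underside
- elbow_c: larger copper pipe elbow, 55 x 55 x 26 mm, in front of the task's things; bystander, to be left where it lies; origin at the centre of its underside

How it is judged:
On the way, in this order (a step that is already met when the one before it is completed fails the run):
1. the round key is fully down, the other keys up and the lever at rest (value of joint round_key above 0.006 m and value of joint each of square_key, bar_key below 0.002 m and value of joint lever below 0.12 rad), for 0.05 s.
2. the square key is fully down, the other keys up and the lever at rest (value of joint square_key above 0.006 m and value of joint each of round_key, bar_key below 0.002 m and value of joint lever below 0.12 rad), for 0.05 s.
3. the bar key is fully down, the other keys up and the lever at rest (value of joint bar_key above 0.006 m and value of joint each of round_key, square_key below 0.002 m and value of joint lever below 0.12 rad), for 0.05 s.
4. all keys up again, the fingers press the lever past its second notch (value of joint each of round_key, square_key, bar_key below 0.002 m and value of joint lever above 0.76 rad and contact force between the fingers and lever above 3 N), for 0.05 s.
At the end, for the whole second after the job is handed in: the lever is in its third notch (angle above 0.87 rad; notch at 0.96), the fingers press on it with more than 3 N, and all three keys are up (under 2 mm down), through the last second while the arm keeps holding (value of joint lever above 0.87 rad and contact force between the fingers and lever above 3 N and value of joint each of round_key, square_key, bar_key below 0.002 m); the arm keeps its last pose, push and grip.
It fails at once if two keys pressed at once (value of joint each of round_key, square_key above 0.003 m or value of joint each of square_key, bar_key above 0.003 m or value of joint each of round_key, bar_key above 0.003 m).
It fails at once if the lever pressed while a key is down (value of joint lever above 0.25 rad and value of joint any of round_key, square_key, bar_key above 0.003 m).
It fails at once if a bystander moved more than 30 mm (distance of any of tube_offcut, v_block, tape_roll, elbow_b, elbow_c from where it was at the start of the episode above 0.03 m).
It also fails if it takes over 51 s, if anything falls off the work surface, if the arm or the gripper's body presses on something with over 40 N, if the wrist force passes 120 N, or if a joint passes its speed limit or range.

## Working session

There is one attempt and no reset: what is moved stays moved. The work goes in short steps, each a Python script; the robot and the scene stay as the last script left them, time stands still between calls to the robot, and variables do not carry over. Pictures are saved under pics/ and viewed, at most 10 in all, crops included, and the job is handed in when it is done.

```bash
mkdir -p pics; cat > h.py <<'E'
import numpy as np, cv2
from rig import manip
def ray(c,u,v):
    T=np.array(c["cam_to_world"]);d=np.array([(u-c["cx"])/c["fx"],(v-c["cy"])/c["fy"],1.])
    return T[:3,3],T[:3,:3]@d
def onz(c,u,v,z):
    o,d=ray(c,u,v);return o+d*(z-o[2])/d[2]
def proj(c,p):
    T=np.linalg.inv(np.array(c["cam_to_world"]));q=T[:3,:3]@np.array(p)+T[:3,3]
    return c["cx"]+c["fx"]*q[0]/q[2],c["cy"]+c["fy"]*q[1]/q[2]
E
python3 - <<'E'
from h import *
import pickle
for n in("scene","side"):
    c=manip.camera(n);pickle.dump(c,open(n+".pkl","wb"))
    im=cv2.cvtColor(c["image"],cv2.COLOR_RGB2BGR)
    cv2.imwrite(f"pics/{n}.png",cv2.resize(im,(800,600),interpolation=cv2.INTER_CUBIC))
    print(n,c["fx"],c["cx"],c["cy"],np.round(c["cam_to_world"],3))
print(manip.get_ee_rot(),manip.get_time())
E
```

```text
scene 373.3527140489129 252.53023390634814 194.65309152712433 [[ 0.672 -0.448  0.589  0.01 ]
 [-0.741 -0.414  0.529 -0.748]
 [ 0.007 -0.792 -0.611  0.646]
 [ 0.     0.     0.     1.   ]]
side 361.2137597631188 257.531104879075 192.09030969044488 [[ 0.922 -0.129  0.366  0.224]
 [-0.387 -0.356  0.85  -1.03 ]
 [ 0.021 -0.925 -0.378  0.429]
 [ 0.     0.     0.     1.   ]]
[-6.39188357e-01 -3.07552907e+00  2.14823577e-03] 0.1
```

View pics/scene.png

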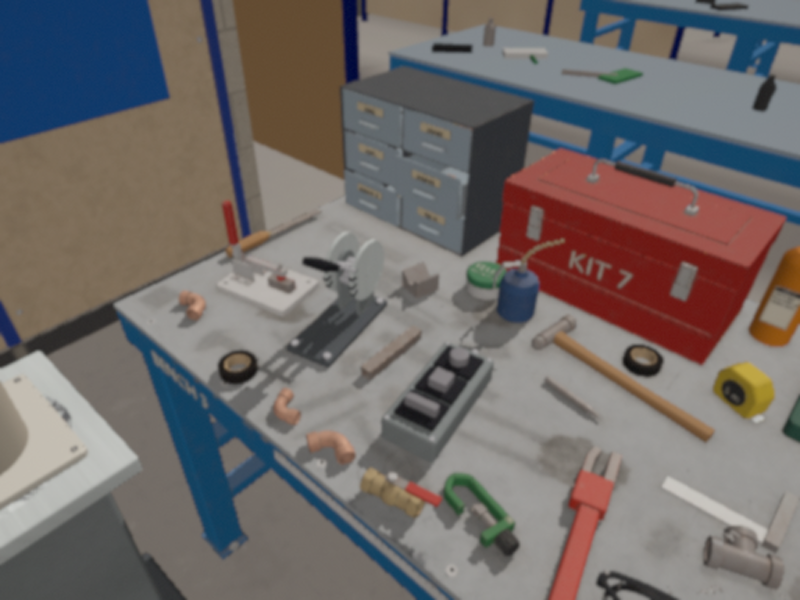

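View pics/side.png

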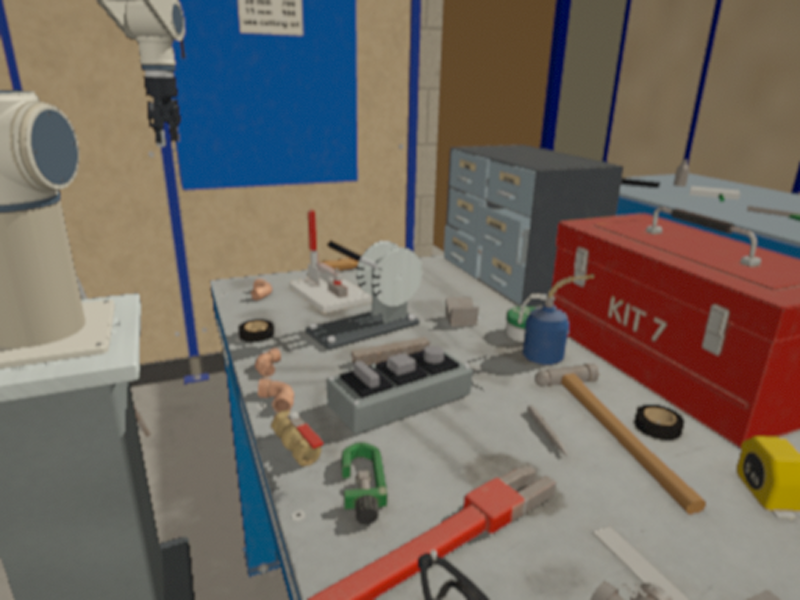

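Scene (800x600 view): bar key at (422,401), square at (441,378), round at (460,355), lever pad at (322,265). Side: bar (367,372), square (400,360), round (432,352), pad (343,250). So the order from the near end is bar, square, round. Next I'll refine these on enlarged crops.

```bash
python3 - <<'E'
from h import *
import pickle
out=[]
for n,(x0,y0),(x1,y1) in(("scene",(240,215),(185,145)),("side",(205,212),(190,145))):
    c=pickle.load(open(n+".pkl","rb"));im=cv2.cvtColor(c["image"],cv2.COLOR_RGB2BGR)
    r=[]
    for x,y in((x0,y0),(x1,y1)):
        r.append(cv2.resize(im[y:y+75,x:x+100],(400,300),interpolation=cv2.INTER_CUBIC))
    out.append(np.hstack(r))
cv2.imwrite("pics/crops.png",np.vstack(out))
E
```

```text
(no output)
```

View pics/crops.png

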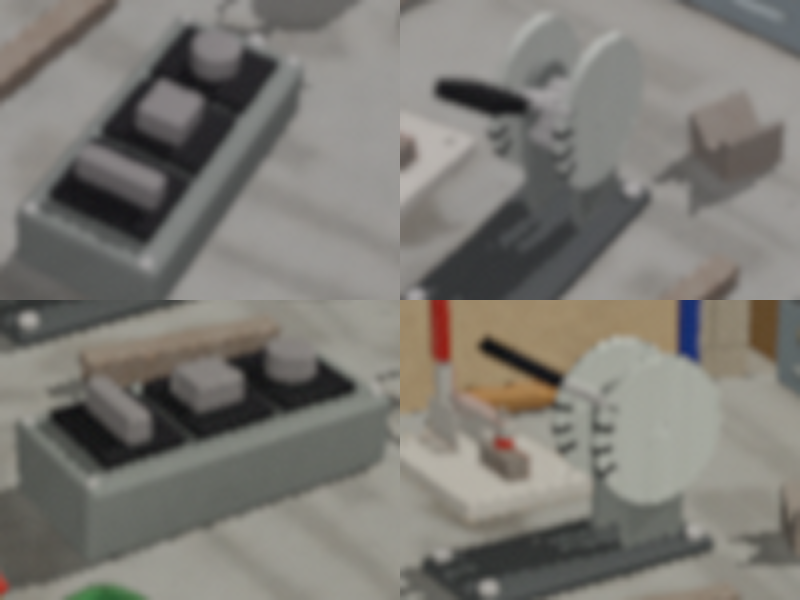

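Crop pixels (x4):
- **Scene:** round top (217,45), square (171,98), bar (122,168), pad top about (81,94) in the right tile.
- **Side:** round (291,50), square (207,72), bar (119,104), pad (122,60) in the right tile.

```bash
python3 - <<'E'
from h import *
import pickle
C={n:pickle.load(open(n+".pkl","rb")) for n in("scene","side")}
P={"round":((240+217/4,215+45/4),(205+291/4,212+50/4)),
"square":((240+171/4,215+98/4),(205+207/4,212+72/4)),
"bar":((240+122/4,215+168/4),(205+119/4,212+104/4)),
"pad":((185+81/4,145+94/4),(190+122/4,145+60/4))}
for k,(a,b) in P.items():
    o1,d1=ray(C["scene"],*a);o2,d2=ray(C["side"],*b)
    s=np.linalg.lstsq(np.c_[d1,-d2],o2-o1,rcond=None)[0]
    p,q=o1+s[0]*d1,o2+s[1]*d2
    z=.157 if k=="pad" else .067
    print(k,np.round((p+q)/2,4),"gap",np.linalg.norm(p-q).round(4),onz(C["scene"],*a,z).round(4),onz(C["side"],*b,z).round(4))
for uv in((289,345),(328,362),(385,303)): print("plate",onz(C["scene"],uv[0]*.64,uv[1]*.64,.012).round(4))
for uv in((326,346),(418,320)): print("plate side",onz(C["side"],uv[0]*.64,uv[1]*.64,.012).round(4))
E
```

```text
round [ 0.5486 -0.3943  0.0624] gap 0.0014 [ 0.5454 -0.3968  0.067 ] [ 0.5437 -0.4031  0.067 ]
square [ 0.4952 -0.4027  0.0634] gap 0.0024 [ 0.4938 -0.4043  0.067 ] [ 0.4911 -0.4103  0.067 ]
bar [ 0.4409 -0.4138  0.0598] gap 0.0004 [ 0.4359 -0.4178  0.067 ] [ 0.4364 -0.426   0.067 ]
pad [ 0.489  -0.1656  0.1491] gap 0.0011 [ 0.4806 -0.1754  0.157 ] [ 0.4822 -0.1889  0.157 ]
plate [ 0.4241 -0.1462  0.012 ]
plate [ 0.4398 -0.2225  0.012 ]
plate [ 0.6123 -0.1845  0.012 ]
plate side [ 0.435  -0.2313  0.012 ]
plate side [ 0.6175 -0.1891  0.012 ]
```

```bash
cat >> h.py <<'E'
from scipy.spatial.transform import Rotation as Ro
def down(th,tilt=(0,0)):
    # tool y at heading th, z down; tilt: horizontal component added to z
    z=np.array([tilt[0],tilt[1],-1.]);z/=np.linalg.norm(z)
    y=np.array([np.cos(th),np.sin(th),0]);y-=z*(y@z);y/=np.linalg.norm(y)
    return Ro.from_matrix(np.c_[np.cross(y,z),y,z]).as_rotvec()
def wray(c,T,u,v):
    x,y=u-c["cx"],v-c["cy"];r=np.hypot(x,y);a=r/c["fx"]
    d=np.array([x/r*np.sin(a),y/r*np.sin(a),np.cos(a)]) if r else np.array([0,0,1.])
    W=T@np.array(c["mount"]);return W[:3,3],W[:3,:3]@d
def wrist(n):
    import pickle
    T=np.eye(4);T[:3,3]=manip.get_position();T[:3,:3]=Ro.from_rotvec(manip.get_ee_rot()).as_matrix()
    c=manip.camera("wrist");pickle.dump((c,T),open(n+".pkl","wb"))
    cv2.imwrite(f"pics/{n}.png",cv2.resize(cv2.cvtColor(c["image"],cv2.COLOR_RGB2BGR),(800,600),interpolation=cv2.INTER_CUBIC));return c,T
PSI=.19
E
python3 - <<'E'
from h import *
manip.command_gripper(0)
manip.move_to([.48,-.33,.29],down(PSI-np.pi/2))
wrist("w1");print(manip.get_position(),manip.get_joint_positions(),manip.get_time(),manip.get_width(),manip.get_contact_force())
E
```

```text
[ 0.48035138 -0.32946699  0.28993508] [-6.21672679e-01  2.91891429e-01  1.66369321e+00  1.01875685e-04
  1.18611216e+00  7.58015366e-01] 4.1833 0.00034043499607708857 [-0.55529076  0.26794974  0.27286983]
```

View pics/w1.png

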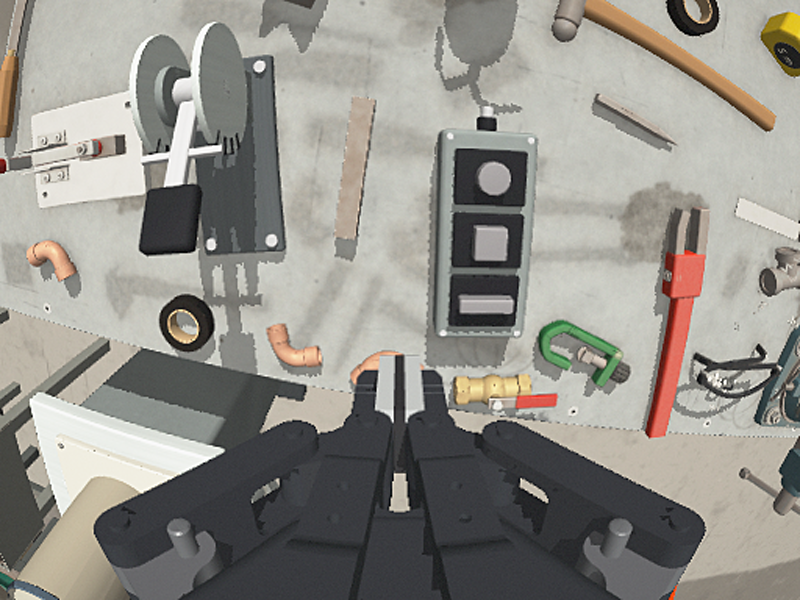

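Sharp wrist view: round top (494,178), square (490,243), bar (487,304). Pad top corners are (158,186), (199,183), (195,250) and (143,250), with its centre about (172,219). Plate screws are at (260,66), (272,241) and (211,244).

```bash
python3 - <<'E'
from h import *
import pickle
c,T=pickle.load(open("w1.pkl","rb"))
def wz(u,v,z):
    o,d=wray(c,T,u*.64,v*.64);return (o+d*(z-o[2])/d[2]).round(4)
for n,u,v,z in(("round",494,178,.067),("square",490,243,.067),("bar",487,304,.067),("pad",172,219,.157),("pad near L",143,250,.165),("pad near R",195,250,.165),
 ("screwFR",260,66,.012),("NR",272,241,.012),("NL",211,244,.012),("panel c1",445,137,.045),("c2",533,137,.045),("c3",441,333,.045),("c4",520,333,.045)): print(n,wz(u,v,z))
E
```

```text
round [ 0.5457 -0.3959  0.067 ]
square [ 0.4925 -0.405   0.067 ]
bar [ 0.4399 -0.4156  0.067 ]
pad [ 0.4866 -0.1758  0.157 ]
pad near L [ 0.4642 -0.1584  0.165 ]
pad near R [ 0.4708 -0.1983  0.165 ]
screwFR [ 0.6094 -0.1749  0.012 ]
NR [ 0.4458 -0.213   0.012 ]
NL [ 0.432  -0.1499  0.012 ]
panel c1 [ 0.5702 -0.3523  0.045 ]
c2 [ 0.5878 -0.4265  0.045 ]
c3 [ 0.3973 -0.3862  0.045 ]
c4 [ 0.4108 -0.4604  0.045 ]
```

```bash
python3 - <<'E'
from h import *
R=down(PSI-np.pi/2)
for n,x,y in(("round",.5457,-.397),("square",.4925,-.4055),("bar",.4395,-.416)):
    manip.move_to([x,y,.13],R) if n=="round" else manip.servo_line([x,y,.13],R,rate=.12)
    manip.servo_line([x,y,.092],R,rate=.1)
    b=manip.get_contact_force()[2]
    log=[]
    for z in np.arange(.088,.0755,-.0015):
        manip.servo_line([x,y,z],R,rate=.04)
        f=manip.get_contact_force()[2]-b;log.append((round(float(manip.get_position()[2]),4),round(float(f),1)))
        if f>7: break
    manip.hold(.15);print(n,b.round(2),log,manip.get_contact_force().round(1),manip.get_time())
    manip.servo_line([x,y,.13],R,rate=.1)
E
```

```text
round 0.07 [(0.0882, 0.6), (0.0865, -0.2), (0.0849, 0.5), (0.0833, 0.3), (0.0819, 0.0), (0.0803, 0.4), (0.0788, -0.0), (0.0774, -1.0), (0.0759, 0.1)] [0.1 0.4 0.2] 7.8833
square 0.02 [(0.0882, 0.4), (0.0866, -0.7), (0.0849, 0.1), (0.0834, -0.3), (0.0818, -0.1), (0.0804, 0.1), (0.0789, -0.0), (0.0774, 0.1), (0.0759, -0.8)] [-0.3 -0.3 -0.1] 12.1083
bar -0.12 [(0.0882, 0.9), (0.0866, -0.1), (0.0849, 0.2), (0.0834, 1.6), (0.0819, -0.3), (0.0804, -0.6), (0.0789, 0.1), (0.0774, 0.7), (0.0759, 0.5)] [-0.3 -0.4  0.8] 16.3333
```

No contact was felt, so I'll look before going further.

```bash
python3 - <<'E'
from h import *
import pickle
R=down(PSI-np.pi/2)
manip.servo_line([.5457,-.397,.13],R,rate=.15)
manip.servo_line([.5457,-.397,.085],R,rate=.15)
c=manip.camera("side");print(c["cam_to_world"][0],manip.get_position(),manip.get_time(),manip.get_contact_force())
a=cv2.resize(cv2.cvtColor(c["image"],cv2.COLOR_RGB2BGR)[170:270,200:320],(480,400),interpolation=cv2.INTER_CUBIC)
cv2.imwrite("pics/s2.png",a)
wrist("w2")
E
```

```text
[ 0.92187105 -0.12857681  0.36554312  0.22442816] [ 0.54565511 -0.39747613  0.08556666] 18.3917 [-0.21787613  0.36399964 -0.35202893]
```

View pics/s2.png

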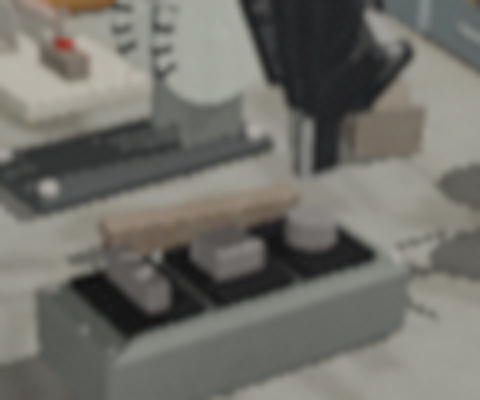

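View pics/w2.png

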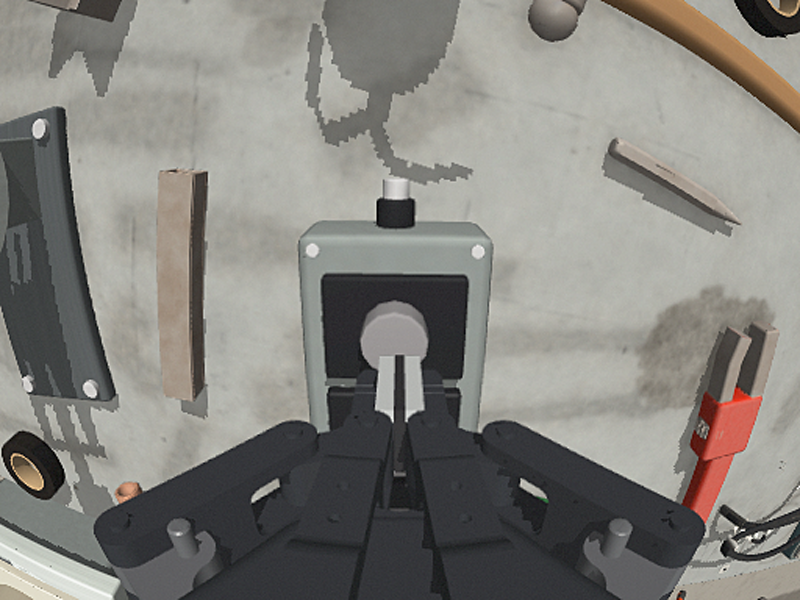

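The side crop shows the fingertips (302,172) hovering about 10 px above the round key top (312,218). In the wrist view the tips (400,357) are aligned with the lower part of the cap at (394,338). The tips are higher or farther back than I computed, so I'll triangulate them.

```bash
python3 - <<'E'
from h import *
import pickle
c=manip.camera("side");s=manip.camera("scene")
p=manip.get_position();print(p)
for z in(0,-.022,-.003): print("side",np.round(proj(c,p+[0,0,z]),1),"scene",np.round(proj(s,p+[0,0,z]),1))
for k,q in(("round",(.5457,-.397,.067)),):print(k,proj(c,q),proj(s,q))
a=cv2.resize(cv2.cvtColor(s["image"],cv2.COLOR_RGB2BGR)[165:285,225:345],(480,480),interpolation=cv2.INTER_CUBIC)
cv2.imwrite("pics/s3.png",a);pickle.dump((c,s),open("cs.pkl","wb"))
w,T=pickle.load(open("w2.pkl","rb"))
print("tip ray at tool z"); M=np.array(w["mount"]);print(M.round(4))
o,d=wray(w,np.eye(4),400*.64,357*.64);print(o,d, "at y? z when x=0:",o+d*(-o[0]/d[0]))
E
```

```text
[ 0.54625415 -0.39756795  0.08626301]
side [278.1 215.3] scene [295.4 219.9]
side [277.7 224.3] scene [294.7 227.1]
side [278.  216.6] scene [295.3 220.9]
round (np.float64(277.36902662466485), np.float64(223.15091900007593)) (np.float64(294.4049797066832), np.float64(226.2241798050334))
tip ray at tool z
[[ 1.000e-04 -9.518e-01 -3.066e-01  7.740e-02]
 [ 1.000e+00  1.000e-04  0.000e+00  1.000e-03]
 [ 0.000e+00 -3.066e-01  9.518e-01 -1.490e-01]
 [ 0.000e+00  0.000e+00  0.000e+00  1.000e+00]]
[ 0.07743085  0.00099991 -0.14897352] [-0.44247343  0.00257032  0.89677793] at y? z when x=0: [0.         0.00144971 0.00795855]
```

View pics/s3.png

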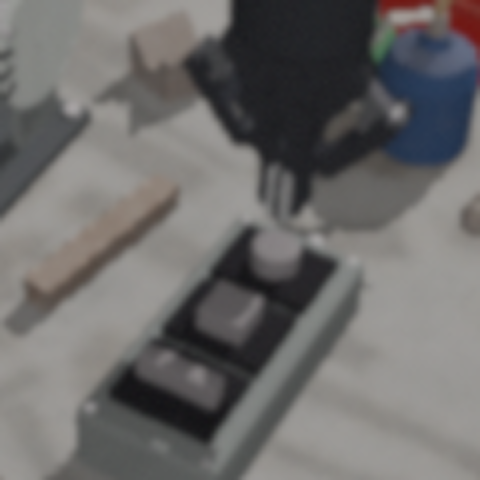

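The tips appear at about the TCP's own projection: scene (295.5,219), side (275.5,213). So they stand roughly 22–25 mm higher than the figures say. The keys are where I computed, so I'll press lower, guided by force, starting with the round key.

```bash
cat >> h.py <<'E'
def press(x,y,R,z0=.072,zmin=.050):
    manip.servo_line([x,y,z0],R,rate=.12);b=manip.get_contact_force()[2];log=[]
    for z in np.arange(z0-.002,zmin-.0001,-.002):
        manip.servo_line([x,y,z],R,rate=.06)
        f=manip.get_contact_force()[2]-b;log.append((round(float(manip.get_position()[2]),4),round(float(f),1)))
        if f>7: break
    manip.hold(.12);print(log,manip.get_contact_force().round(1),manip.get_time())
    manip.servo_line([x,y,.095],R,rate=.12)
E
python3 - <<'E'
from h import *
press(.5457,-.397,down(PSI-np.pi/2))
E
```

```text
[(0.0701, -0.8), (0.0679, -0.2), (0.0658, -1.1), (0.0638, -0.5), (0.0618, -0.3), (0.0601, 0.6), (0.0581, 1.6), (0.0561, 1.7), (0.0541, 3.7), (0.0522, 4.3), (0.052, 17.6)] [-4.2  2.8 18.6] 21.6667
```

The round key bottomed: contact at TCP z 0.060, stop at 0.052 (so the tips are 7 mm ahead of the TCP). Next are square and bar.

```bash
python3 - <<'E'
from h import *
R=down(PSI-np.pi/2)
for x,y in((.4925,-.4055),(.4395,-.416)):
    manip.servo_line([x,y,.095],R,rate=.15)
    press(x,y,R,z0=.064,zmin=.048)
E
```

```text
[(0.0625, 0.7), (0.0602, 0.3), (0.0582, 1.8), (0.0561, 3.6), (0.0541, 3.0), (0.0522, 4.9), (0.0519, 19.9)] [-4.1  2.8 20.5] 24.975
[(0.0625, -1.6), (0.0602, -0.7), (0.0581, 1.2), (0.0561, 2.2), (0.0541, 3.2), (0.0522, 4.3), (0.0519, 20.6)] [-4.2  2.6 20.2] 28.2833
```

All keys are done. Now the lever: follow its arc with the tool leaning slightly away from the discs.

```bash
python3 - <<'E'
from h import *
yaw=.222;u=np.array([np.cos(yaw),np.sin(yaw),0]);k=np.array([0,0,1.])
H=np.array([.5743,-.1520,.095]);tilt=.2
R=down(yaw-np.pi/2,tuple(np.tan(tilt)*u[:2]))
zt=Ro.from_rotvec(R).as_matrix()[:,2]
def tcp(q,lift=0):
    b=.55-q
    return H+.110*(-u*np.cos(b)+k*np.sin(b))+.007*(u*np.sin(b)+k*np.cos(b))+k*lift-.007*zt
p=manip.get_position()
manip.servo_line([p[0],p[1],.2],rate=.3)
manip.move_to(tcp(0,.04),R)
manip.servo_line(tcp(0,.008),R,rate=.12)
print(manip.get_time(),manip.get_contact_force().round(1))
for q in np.arange(.1,1.021,.115):
    manip.servo_line(tcp(q),R,rate=.09)
    print(round(q,2),(manip.get_position()-tcp(q)).round(4),manip.get_contact_force().round(1))
manip.hold(.3);print(manip.get_time(),manip.get_contact_force().round(1))
c=manip.camera("side")
cv2.imwrite("pics/f.png",cv2.resize(cv2.cvtColor(c["image"],cv2.COLOR_RGB2BGR)[130:250,170:330],(640,480),interpolation=cv2.INTER_CUBIC))
E
```

```text
30.6917 [ 0.5 -0.3 -0. ]
0.1 [ 0.0009 -0.0006  0.0008] [ 1.8 -0.5  1.8]
0.22 [0.     0.     0.0003] [-0.5 -0.7  3.4]
0.33 [-0.0003  0.0003  0.    ] [-1.1 -0.2  3.5]
0.45 [ 0.0006 -0.0002  0.0005] [0.3 0.  5.4]
0.56 [ 0.0001 -0.      0.0003] [ 0.2 -1.3  4.4]
0.68 [-0.0002  0.0002  0.0001] [-1.1 -0.9  3.9]
0.79 [ 0.0001 -0.0001  0.0003] [-2.5 -1.9  5.8]
0.91 [-0.0002 -0.0001  0.0003] [-3.2 -2.9  5.5]
1.02 [-0.0005  0.0001  0.0002] [-3.7 -3.1  4.8]
33.675 [-4.9 -2.4  2.8]
```

View pics/f.png

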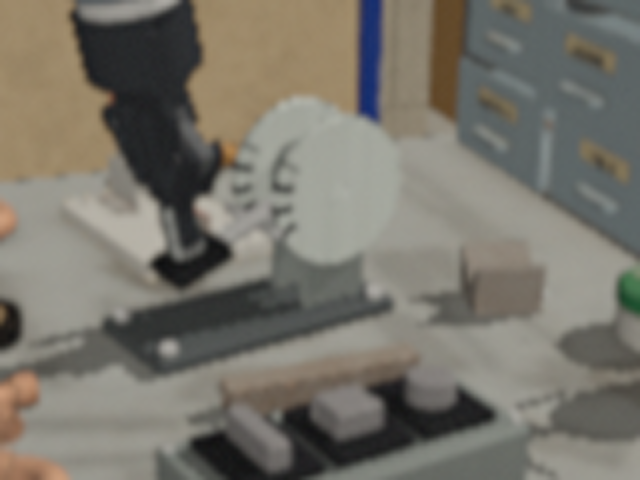

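The fingers press the middle of the pad, clear of the discs. I'll go down until the hard stop is felt, then ease back a little so the angle is known.

```bash
python3 - <<'E'
from h import *
p=np.array(manip.get_position())
for i in range(1,15):
    manip.servo_line(p-[0,0,.0015*i],rate=.05);f=manip.get_contact_force();print(np.round(manip.get_position()[2],4),f.round(1))
    if np.linalg.norm(f)>14: break
q=np.array(manip.get_position())
manip.servo_line(q+[0,0,.0025],rate=.05);manip.hold(.4)
print(q,manip.get_position(),[np.round(manip.get_contact_force(),1) for _ in range(3)],manip.get_time())
E
```

```text
0.058 [-2.7 -1.2  5.3]
0.0566 [-1.6 -0.   5.5]
0.0553 [-0.2  1.   6.7]
0.0539 [0.7 1.2 6.9]
0.0526 [0.9 2.4 7.5]
0.0511 [1.  2.2 8.7]
0.0497 [0.6 1.3 8.2]
0.0483 [1.  2.3 8.9]
0.0468 [1.3 1.4 9.3]
0.0453 [0.9 1.5 8.1]
0.044 [1.3 1.4 9.8]
0.0424 [1.8 0.3 8.4]
0.0409 [0.9 0.8 9.2]
0.0402 [-1.8  2.2 20. ]
[ 0.47602818 -0.17524098  0.0401587 ] [ 0.47593749 -0.17502115  0.04344147] [array([-4.3, -0.2,  7.5]), array([-4.3, -0.2,  7.5]), array([-4.3, -0.2,  7.5])] 37.8833
```

The hard stop was felt at TCP z 0.040. I'm now holding 3 mm above it (about 1.03 rad) with about 8 N.

```bash
python3 -c "
from rig import manip
print(manip.sign_off())"
```

```text
the job is handed in; nothing more can be done
None
```

I pressed the round, square and bar keys in that order, each down to its stop, and handed the job in with the gripper holding the lever in its third notch (about 1.03 rad, 8 N) at about 38 s; the hand-in gave no pass or fail result.

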